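# Close off a pipe tail with a compression cap: finger-tight, then one flat with the spanner

### The job

The brass cap on the capped-off water pipe on the hall shelf is loose: run it down clockwise with the fingers until it is finger-tight, and no harder than that by hand. Then put the open spanner on its flats and tighten it one sixth of a turn more (one flat, 60 degrees), do not overtighten it, take the spanner off and lay it flat back on its wooden rest. Leave the other things on the shelf where they are.

Things in the scene. Friction and masses are not known exactly. Their poses are not given: they have to be found in the camera images.
- cap: Brass hexagon cap, 32 mm across flats, 37 across corners, on a vertical thread on a fixed pipe fitting. Origin on its axis at shelf level; flats from z = 81 to 111 mm, then a 27 mm boss 3 mm high. x points square to a flat (one every 60 deg). Tightens clockwise seen from above, with no noticeable descent. It starts about 0.9 to 2.1 rad short of its sealing ring; no mark shows how far.
- cap_top (a point): Centre of the cap's hexagon top, on its axis, 111 mm above the shelf. Below the cap, all fixed but the washer: washer at 78 to 81 mm, round shoulder of 44 mm diameter at 68 to 78 mm, 34 mm body at 40 to 68 mm, 22 mm copper pipe, 72 mm rosette 6 mm high on the shelf.
- seal (a joint): How far the hidden sealing ring is squeezed round by the cap, rad: 0 until the cap meets it, 0.06 fully taken up (finger-tight from 0.03); it stays where left. Turning the cap takes about 0.1 N m while it runs free, 0.3 to 0.4 N m while squeezing the ring, and 0.9 N m or a little more beyond.
- washer (a joint): Turn of the steel tab washer under the cap, rad, 0 at the start, growing clockwise. It stands still while the cap runs and the sealing ring takes up, then turns with the cap: it counts the turn past finger-tight (1.05 = one sixth turn). Its tab, 12 mm wide, sticks out to 40 mm from the axis and is seen from above.
- spanner: Loose open spanner, 0.2 to 0.3 kg. Origin mid-handle, level with the underside of the jaws; x along the handle to the jaws, z up. Handle 16 mm wide, from x = -90 to 90 mm, z = 0 to 10 mm. Head 54 mm wide, x = 86 to 141 mm (neck from 60), z = 0 to 12 mm. Slot 34 mm wide, open to +x, flat throat at x = 100 mm, mouth ends rounded. On the cap it has about 7 deg of play either way.
- jaw (a point): Point of the spanner that belongs on the cap's axis when seated: x = 120 mm, mid-slot, 6 mm above the underside.
- rest: Fixed wooden rest, 200 x 70 mm: 6 mm base and two blocks, each 22 mm long, 70 wide, 36 high, centred at x = -75 and +60 mm. Origin under its middle, x along it. The spanner starts on both blocks, origin near that of the rest, jaws to +x; between the blocks the handle is free on all sides, the spanner's origin 36 mm above the shelf.
- mate_cup: Loose white ceramic mate cup, 68 mm across, 62 mm high; to be left alone. Origin under its middle.
- straw: Loose stainless drinking straw, 8 mm thick, 172 mm long along x, with a flat filter end; to be left alone. Origin under its middle.
- remote: Loose grey garage remote, 66 x 36 x 14 mm with a round button; to be left alone. Origin under its middle.
- keys: Two steel house keys on a loop, loose, 4 mm high, keys reaching 74 mm in +x from the loop's centre, which is the origin; to be left alone.
- tape: Loose white tape spool, 48 mm across, 18 mm high, in the low dark wooden tray; to be left alone. Origin under its middle.
- spare_nut: Loose open brass hexagon nut, 14 mm high, lying in the tray; not the cap, to be left alone. Origin under its middle.
Things that resemble listed ones, but are neither listed nor needed, are in the scene too. Of the things that look like the spanner, the largest one is meant.

How it is judged:
On the way, in this order (a step that is already met when the one before it is completed fails the run):
1. the cap is run finger-tight by the fingers, without dragging the washer round (value of joint seal above 0.03 rad and value of joint washer below 0.12 rad and contact force between the fingers and cap above 1 N), for 0.1 s.
2. the spanner turns the cap one sixth of a turn more (value of joint washer above 0.8 rad and contact force between spanner and cap above 0.5 N), for 0.05 s.
At the end, for the whole second after the job is handed in: The washer shows 0.8 to 1.3 rad of turn past finger-tight (one sixth turn is 1.05), the sealing ring is taken up (over 0.03 rad), and the spanner lies flat and still on both blocks of its rest, its middle within 40 mm of the rest's middle and along it within 0.35 rad (value of joint washer between 0.8 and 1.3 rad and value of joint seal above 0.03 rad and horizontal distance between spanner and rest below 0.04 m and z of spanner in the frame of rest between 0.03 and 0.04 m and angle between the x axis of spanner and the x axis of rest, either way round below 0.35 rad and angle between spanner's own z axis and vertical below 0.1 rad and linear speed of spanner below 0.02 m/s); the robot touches nothing.
It fails at once if the cap is forced past finger-tight by hand: gripped by the fingers with over 8 N while the washer is beyond 0.12 rad (value of joint washer above 0.12 rad and contact force between the fingers and cap above 8 N).
It fails at once if the cap is overtightened: washer beyond 1.4 rad (value of joint washer above 1.4 rad).
It fails at once if another thing on the shelf is moved by more than 30 mm (distance of any of mate_cup, straw, remote, keys, tape, spare_nut from where it was at the start of the episode above 0.03 m).
It also fails if it takes over 72 s, if anything falls off the work surface, if the arm or the gripper's body presses on something with over 40 N, if the wrist force passes 120 N, or if a joint passes its speed limit or range.

### The arm

A 6-joint arm with a two-finger parallel gripper is mounted at the origin on the work surface. World frame = base frame: x ahead of the robot, y to its left, z up, the work surface at z = 0. Lengths are in m, angles in rad, forces in N, time in s.
With the tool pointing down it reaches from about 0.425 to 0.95 m from the base axis. Payload 3.5 kg.
Tool frame: the origin (TCP) lies midway between the tips of the shut fingers; the grasp point (between the pads) lies 19 mm behind it; z points along the fingers, y is the line along which they close (so a half turn about z gives the same grasp; the last joint's range is limited). The gripper opens to 85 mm and grips with 20 to 120 N. Pads are 22 mm wide; open, the fingers measure 114 mm over their backs; the gripper's body (76 mm by 85 mm) begins 54 mm behind the grasp point. The pads swing forward as they close: fully open they stand 13 mm farther back than shut.
Start: joints at [-1.337, 0.286, 1.577, -0, 1.279, -0.15], TCP at [0.253, -0.626, 0.202] pointing down, gripper open.
Joint ranges: [-2.77, 2.77], [-0.9, 2.22], [0.21, 2.48], [-1.53, 4.67], [0.24, 2.81], [-2.84, 2.84]. Speed limits (rad/s): [2.79, 2.79, 3.14, 3.14, 3.14, 3.14].

### API

Orientations are given as a unit quaternion [x, y, z, w].
In Python, from plant import ctrl gives the robot as it stands.
- The arm moves only by the tool arm_command, never from a script. Its argument "steps" is one flat list of numbers, 5 for each row, row after row: the opening in per cent of the stroke, from 0 (shut) to 100 (fully open), then the shift along the tool's x, y, z each as a share of 25 mm, from -1 to 1, then the turn about the tool's z as a share of 0.1 rad, from -1 to 1. In form: [grip, tx, ty, tz, spin, grip, tx, ty, tz, spin, ...]. A call has 1 to 8 rows; each row shifts and turns the commanded pose from where the row before left it, along the tool's axes as they then stand; what a row does not reach is not made up. A row lasts 1/12 s, in which the tool goes at most 41.7 mm and 7.16 degrees, less where a joint would pass 70% of its speed; a pose out of reach is approached as far as the arm can. A call with a number of a shift or a turn outside -1 to 1 is refused whole. A call with a gripper value outside its range is refused whole. The fingers move at their own pace and stop on an object; "squeeze" is the grip in N (left out, the last holds). Time passes only in rows, so rows that do not move let the fingers close. It gives the time, the measured TCP pose, the force, the opening and the grip force at its end, in the units of the state.
- ctrl.get_state(): the state, without advancing time (a new reading comes with each control period).
- ctrl.read_camera(name): name is "side" or "top" or "wrist"; returns the picture (400x640x3 uint8, red, green, blue); there is no depth.
- ctrl.camera_model(name): a dict with "intrinsics" (3x3 intrinsics, pixels), "rvec" (rotation vector, rad) and "tvec" (3), from world to camera coordinates, as OpenCV has them. Camera axes: x right, y down, z forward; pixel columns grow to the right and rows downward; lengths in m; the calibration is good to about 2 mm. A picture is of the moment at which its call begins: read the wrist's pose just before it. camera_model takes no time and is no camera call; for the wrist camera it gives the pose at the moment of the call.
- ctrl.sign_off(): hands the job in; it is judged then, once.
The state is a dict: "time": time; "qpos": joint angles; "dq": joint speeds; "joint_efforts": joint torques, N m; "eef_pos": TCP position; "tcp_rot": TCP orientation; "contact_force": force on the tool from outside, world axes, zero at the start; "wrist_torque": the same for the moment, N m; "opening": opening from 0.0 (shut) to 1.0 (fully open); "finger_force": force on a finger pad.
Only numpy, scipy, OpenCV 4.12 (cv2) and the standard library are available. Lean on these libraries where they do the work, as an engineer would, in place of code of your own. Each camera call takes 0.05 s, during which the arm holds its last target. There are 200 camera calls.

## Working session

There is one attempt and no reset: what is moved stays moved. The work goes in short steps, Python scripts to look and compute and a tool call to move; the robot and the scene stay as the last step left them, time stands still between calls to the robot, and variables do not carry over. Pictures are saved under pics/ and viewed, at most 10 in all, crops included, and the job is handed in when it is done.

Besides the shell and the picture viewer there is one more tool, called after "Emit:" as name(argument=value, ...) on one line, values as JSON. arm_command: Moves the arm, as the interface text tells. Its arguments: {"type":"object","properties":{"steps":{"type":"array","items":{"type":"number"}},"squeeze":{"type":"number"}},"required":["steps"]}

```bash
mkdir -p pics; ls; python3 - <<'E'
from plant import ctrl
import cv2,numpy as np
for n in ["top","side"]:
    im=ctrl.read_camera(n); cv2.imwrite(f"pics/{n}0.png",im[:,:,::-1])
    m=ctrl.camera_model(n); print(n,m)
print(ctrl.get_state())
E
```

```text
pics
top {'intrinsics': array([[399.48235287,   0.        , 312.10728824],
       [  0.        , 399.48235287, 196.30971491],
       [  0.        ,   0.        ,   1.        ]]), 'rvec': array([ 2.21138821, -1.99322492,  0.22409648]), 'tvec': array([-0.09694696,  0.51459018,  1.19117294])}
side {'intrinsics': array([[441.58311192,   0.        , 318.20421634],
       [  0.        , 441.58311192, 195.09710329],
       [  0.        ,   0.        ,   1.        ]]), 'rvec': array([ 0.81732437, -2.67689559,  0.90897567]), 'tvec': array([0.39333514, 0.30742735, 0.94510485])}
{'time': 0.1, 'qpos': array([-1.33699288e+00,  2.87117044e-01,  1.57803002e+00,  2.71296561e-05,
        1.27862676e+00, -1.49981285e-01]), 'dq': array([-4.60464467e-05, -2.21551124e-03, -4.42697555e-03, -5.13261339e-04,
        3.38600389e-05, -5.18466163e-04]), 'joint_efforts': array([ 5.83145975e-04, -4.07294369e+01, -2.93697792e+01, -1.55569624e-04,
        3.40345301e-03,  3.36701376e-06]), 'eef_pos': array([ 0.25263273, -0.62522638,  0.20055925]), 'tcp_rot': array([ 9.81645251e-01,  1.90712905e-01, -3.27199363e-05, -1.09017174e-03]), 'contact_force': array([-0.73512268, -0.24148209, -0.83694512]), 'wrist_torque': array([-0.0143962 , -0.0280981 ,  0.08973073]), 'finger_force': 0.0, 'opening': 0.9966117055076072}
```

View pics/top0.png

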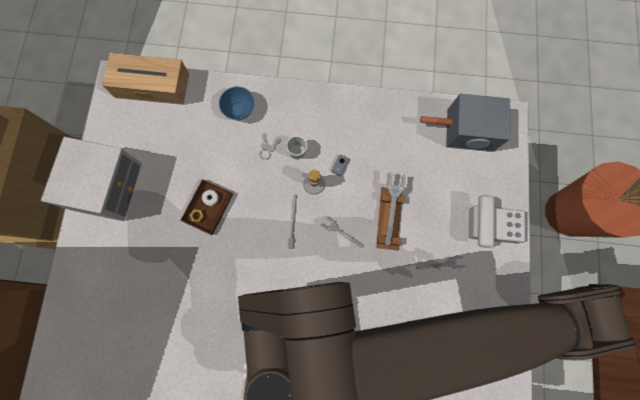

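View pics/side0.png

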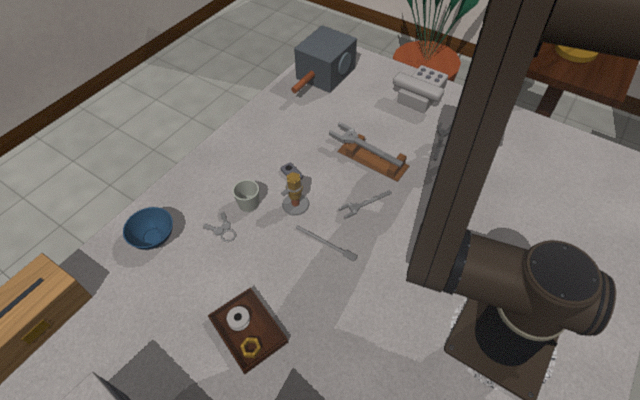

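The top picture shows the cap at (315,175) and the spanner in its rest at (391,210), jaws up at (397,182). Candidates for the spanner are (391,210) on the rest, the largest, and a small one at (341,231) on the shelf, plus something at (440,263). For the cap they are brass at (315,175) on the pipe and the spare nut at (197,215) in the tray. I choose the pipe cap and the spanner on the rest.

```bash
cat > h.py <<'E'
from plant import ctrl
import cv2,numpy as np
from scipy.spatial.transform import Rotation as R
def model(n):
    m=ctrl.camera_model(n); return m["intrinsics"],R.from_rotvec(np.ravel(m["rvec"])).as_matrix(),np.ravel(m["tvec"])
def ray(M,px,z):
    K,r,t=M; px=np.atleast_2d(px).astype(float)
    d=np.c_[px,np.ones(len(px))]@np.linalg.inv(K).T@r; c=-r.T@t
    return c+d*((z-c[2])/d[:,2])[:,None]
def proj(M,p):
    K,r,t=M; q=(np.atleast_2d(p)@r.T+t)@K.T; return q[:,:2]/q[:,2:]
def look(n):
    M=model(n); im=ctrl.read_camera(n)[:,:,::-1].copy(); return M,im
def tool():
    s=ctrl.get_state(); r=R.from_quat(s["tcp_rot"]).as_matrix(); return s,r,s["eef_pos"]
def go(target,yaw=None):
    """rows to shift: tool-frame shift /25mm, and spin/0.1 for tool y axis at yaw (mod pi)"""
    s,r,p=tool(); d=r.T@(np.array(target)-p)/0.025
    y=np.arctan2(r[1,1],r[0,1]); print("tool yaw(y)",round(y,3),"pos",p.round(4),"shift units xyz",d.round(2))
    if yaw is not None:
        e=(yaw-y+np.pi/2)%np.pi-np.pi/2; print("spin units (tool z down => -)",round(-e/0.1,2),"q6",s["qpos"][5].round(3))
E
python3 - <<'E'
from h import *
im=cv2.imread("pics/top0.png"); M=model("top"); S=cv2.imread("pics/side0.png"); MS=model("side")
print("cam",-M[1].T@M[2])
print("cap",ray(M,(315,174),.114)[0], "tab/rosette",ray(M,(314,185),.006)[0])
hsv=cv2.cvtColor(im,cv2.COLOR_BGR2HSV)
# rest mask
m=cv2.inRange(hsv,(5,100,60),(20,255,255)); m[:,:370]=0;m[:,:]*=1;m[:165]=0;m[260:]=0;m[:,415:]=0
ys,xs=np.nonzero(m); pts=ray(M,np.c_[xs,ys],.03)[:,:2]; print("rest",cv2.minAreaRect(pts.astype(np.float32)))
c=cv2.resize(im[150:260,280:420],None,fx=5.5,fy=5.5,interpolation=cv2.INTER_CUBIC)
cv2.imwrite("pics/topc.png",c)
for z in (.114,): 
  q=ray(M,(315,174),z)[0]; print(proj(MS,q))
print(ctrl.get_state()["qpos"])
go([.6,0,.3],0)
E
```

```text
cam [ 0.25455612 -0.06251528  1.27451472]
cap [ 0.57852399 -0.04568126  0.114     ] tab/rosette [ 0.57121462 -0.04463679  0.006     ]
rest ((0.4833747148513794, -0.29494786262512207), (0.07259973883628845, 0.19083985686302185), 89.11587524414062)
[[293.30741239 176.09352067]]
[-1.33699288e+00  2.87117044e-01  1.57803002e+00  2.71296561e-05
  1.27862676e+00 -1.49981285e-01]
tool yaw(y) -1.187 pos [ 0.2526 -0.6252  0.2006] shift units xyz [ 22.25 -18.    -3.93]
spin units (tool z down => -) -11.87 q6 -0.15
```

View pics/topc.png

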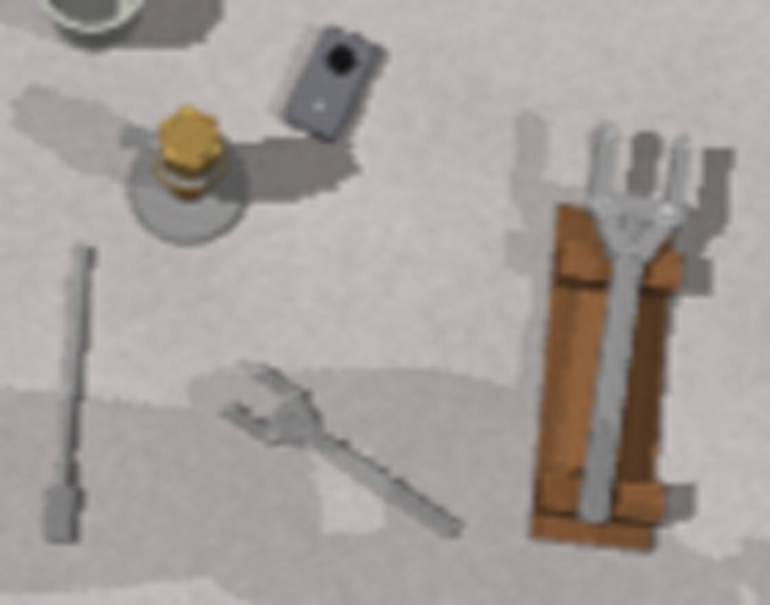

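The crop shows the cap's hexagon top at crop (190,138) with the tab pointing left at (130,133). The big spanner lies on both blocks, its handle running from (595,515) to (625,255). That confirms the choice, so I move above the cap.

Emit:
arm_command(steps=[100,0.865,-0.692,-0.083,0,100,0.865,-0.692,-0.083,0,100,0.865,-0.692,-0.083,0,100,0.865,-0.692,-0.083,0,100,0.865,-0.692,-0.083,0,100,0.865,-0.692,-0.083,0,100,0.865,-0.692,-0.083,0,100,0.865,-0.692,-0.083,0])

```text
time: 0.77
eef_pos: [0.3617, -0.4312, 0.2179]
tcp_rot: [0.982, 0.191, -0.0, -0.0]
contact_force: [-0.0, 1.2, -0.2]
opening: 0.999
finger_force: 0.0
```

Emit:
arm_command(steps=[100,0.865,-0.692,-0.083,0,100,0.865,-0.692,-0.083,0,100,0.865,-0.692,-0.083,0,100,0.865,-0.692,-0.083,0,100,0.865,-0.692,-0.083,0,100,0.865,-0.692,-0.083,0,100,0.865,-0.692,-0.083,0,100,0.865,-0.692,-0.083,0])

```text
time: 1.43
eef_pos: [0.4701, -0.2381, 0.2346]
tcp_rot: [0.982, 0.191, -0.0, -0.0]
contact_force: [0.3, 0.9, -0.0]
opening: 0.995
finger_force: 0.0
```

Emit:
arm_command(steps=[100,0.865,-0.692,-0.083,0,100,0.865,-0.692,-0.083,0,100,0.865,-0.692,-0.083,0,100,0.865,-0.692,-0.083,0,100,0.865,-0.692,-0.083,0,100,0.865,-0.692,-0.083,0,100,0.865,-0.692,-0.083,0,100,0.865,-0.692,-0.083,0])

```text
time: 2.1
eef_pos: [0.5787, -0.0451, 0.2511]
tcp_rot: [0.982, 0.191, -0.0, -0.0]
contact_force: [-0.0, -1.2, -0.9]
opening: 1.0
finger_force: 0.0
```

Emit:
arm_command(steps=[100,0,0,0,-1,100,0,0,0,-1,100,0,0,0,-1,100,0,0,0,-1,100,0,0,0,-1,100,0,0,0,-1,100,0,0,0,-1,100,0,0,0,-1])

```text
time: 2.77
eef_pos: [0.5782, -0.0464, 0.2509]
tcp_rot: [0.828, 0.56, -0.0, -0.0]
contact_force: [0.7, -0.1, -0.5]
opening: 1.0
finger_force: 0.0
```

Emit:
arm_command(steps=[100,0,0,0,-1,100,0,0,0,-1,100,0,0,0,-1,100,0,0,0,-1,100,0,0,0,-1,100,0,0,0,-1,100,0,0,0,-1,100,0,0,0,-1])

```text
time: 3.43
eef_pos: [0.5782, -0.0464, 0.2509]
tcp_rot: [0.545, 0.838, -0.0, -0.001]
contact_force: [-0.5, 0.2, 0.4]
opening: 1.0
finger_force: 0.0
```

Emit:
arm_command(steps=[100,0,0,0,-1,100,0,0,0,-1,100,0,0,0,-1,100,0,0,0,-1,100,0,0,0,0,100,0,0,0,0])

```text
time: 3.93
eef_pos: [0.5783, -0.0465, 0.2511]
tcp_rot: [0.371, 0.929, -0.0, -0.0]
contact_force: [-0.6, -0.4, -0.4]
opening: 1.001
finger_force: 0.0
```

```bash
python3 - <<'E'
from h import *
s,r,p=tool(); print(s["time"],p,s["qpos"].round(3)); 
M,im=look("wrist"); cv2.imwrite("pics/w1.png",im); print("cam",-M[1].T@M[2]); print(proj(M,[.5785,-.0457,.111]))
go([.5785,-.0457,.2])
E
```

```text
3.9333 [ 0.57827974 -0.04646625  0.25110899] [-0.255  0.044  1.761  0.     1.337 -1.065]
cam [5.28240605e-01 5.19112299e-04 4.23160145e-01]
[[325.20353651 182.37651521]]
tool yaw(y) 0.811 pos [ 0.5783 -0.0465  0.2512] shift units xyz [0.02 0.03 2.05]
```

View pics/w1.png

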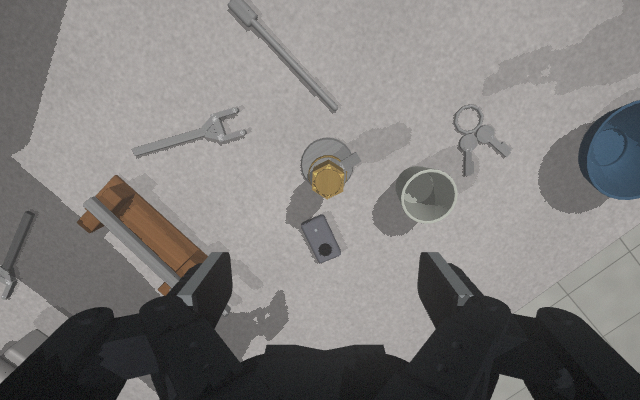

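The wrist picture shows the brass cap at (328,181), with its tab pointing right and up at (352,160). The cup is at (430,195), the remote at (321,240) and the rest at lower left (150,240).

```bash
cat >> h.py <<'E'
def hexfit(M,im,c0,z=.111,zb=.114):
    u,v=proj(M,[*c0,z])[0].astype(int); k=26
    g=im[v-k:v+k,u-k:u+k]; hsv=cv2.cvtColor(g,cv2.COLOR_BGR2HSV)
    m=cv2.inRange(hsv,(15,110,100),(32,255,255)); return g,m,(u-k,v-k)
E
python3 - <<'E'
from h import *
M,im=look("wrist"); g,m,o=hexfit(M,im,(.5783,-.0457))
hsv=cv2.cvtColor(g,cv2.COLOR_BGR2HSV); v=hsv[...,2][m>0]; print(np.percentile(v,[5,25,50,75,95]))
for th in (100,130,150,170):
    mm=((m>0)&(hsv[...,2]>th)).astype(np.uint8); 
    c=max(cv2.findContours(mm,0,1)[0],key=cv2.contourArea)[:,0]+np.array(o)
    w=ray(M,c,.111)[:,:2]; r=cv2.minEnclosingCircle(w.astype(np.float32))
    d=w-np.array(r[0]); print(th,np.array(r[0]).round(4),round(r[1],4),cv2.contourArea(w.astype(np.float32))**.5)
    h=[ (np.ptp(w@[np.cos(a),np.sin(a)])*1000).round(1) for a in np.radians(np.arange(0,180,10))]; print(h)
big=cv2.resize(g,None,fx=8,fy=8,interpolation=cv2.INTER_NEAREST); cv2.imwrite("pics/c1.png",np.hstack([big,cv2.cvtColor(cv2.resize(hsv[...,2],None,fx=8,fy=8,interpolation=0),8)])[:, :800])
E
```

```text
[135. 149. 151. 154. 176.]
100 [ 0.5793 -0.0432] 0.0178 0.028149881079269475
[np.float64(33.9), np.float64(34.7), np.float64(34.6), np.float64(33.5), np.float64(31.7), np.float64(32.3), np.float64(34.4), np.float64(35.4), np.float64(35.3), np.float64(34.1), np.float64(32.2), np.float64(32.8), np.float64(34.5), np.float64(35.3), np.float64(35.0), np.float64(34.0), np.float64(31.9), np.float64(32.7)]
130 [ 0.5793 -0.0432] 0.0178 0.028013011331462747
[np.float64(33.9), np.float64(34.7), np.float64(34.6), np.float64(33.5), np.float64(31.7), np.float64(32.3), np.float64(34.4), np.float64(35.4), np.float64(35.3), np.float64(34.1), np.float64(32.2), np.float64(32.8), np.float64(34.5), np.float64(35.3), np.float64(35.0), np.float64(34.0), np.float64(31.9), np.float64(32.4)]
150 [ 0.584  -0.0421] 0.0161 0.016537002047757623
[np.float64(27.7), np.float64(27.1), np.float64(25.7), np.float64(23.5), np.float64(23.1), np.float64(25.5), np.float64(28.4), np.float64(30.5), np.float64(31.7), np.float64(31.9), np.float64(31.3), np.float64(30.9), np.float64(30.2), np.float64(29.6), np.float64(29.2), np.float64(29.0), np.float64(27.9), np.float64(27.7)]
170 [ 0.5684 -0.0329] 0.0022 0.0024599756456031565
[np.float64(3.6), np.float64(3.4), np.float64(3.1), np.float64(3.5), np.float64(3.9), np.float64(4.1), np.float64(4.1), np.float64(4.1), np.float64(4.2), np.float64(4.3), np.float64(4.4), np.float64(4.5), np.float64(4.4), np.float64(4.2), np.float64(4.1), np.float64(4.2), np.float64(4.1), np.float64(3.9)]
```

View pics/c1.png

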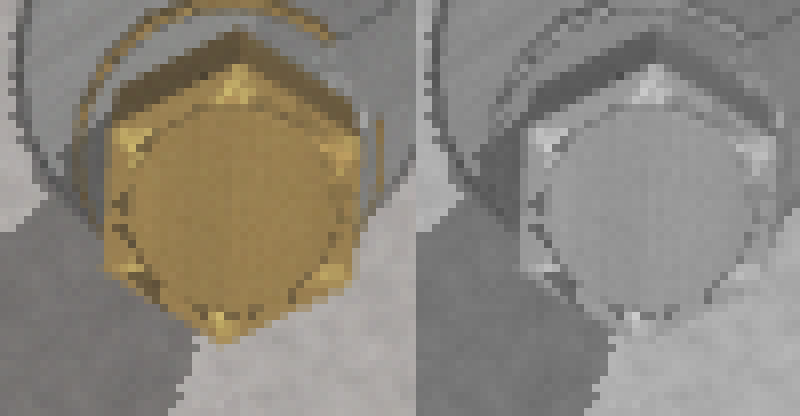

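The crop shows the hexagon top clearly, with its corners at the top and bottom of the picture. The flat normals come out near 43° world, which almost matches the tool yaw. Next I refine that and descend.

```bash
cat >> h.py <<'E'
def hexpose(M,im,c0):
    g,m,o=hexfit(M,im,c0); hsv=cv2.cvtColor(g,cv2.COLOR_BGR2HSV)
    mm=((m>0)&(hsv[...,2]>125)).astype(np.uint8)
    c=max(cv2.findContours(mm,0,1)[0],key=cv2.contourArea)[:,0]+np.array(o)
    w=ray(M,c,.111)[:,:2]; A=np.radians(np.arange(0,60,1))
    wid=[sum(np.ptp(w@[np.cos(a+k*np.pi/3),np.sin(a+k*np.pi/3)]) for k in range(3)) for a in A]
    i=np.argsort(wid)[:9]; a=np.angle(np.mean(np.exp(6j*A[i])))/6%(np.pi/3)
    N=[np.array([np.cos(a+k*np.pi/3),np.sin(a+k*np.pi/3)]) for k in range(3)]
    ctr=np.linalg.lstsq(np.array(N),np.array([((w@n).max()+(w@n).min())/2 for n in N]),rcond=None)[0]
    return ctr,a
E
python3 - <<'E'
from h import *
M,im=look("wrist"); c,a=hexpose(M,im,(.579,-.0435)); print(c,a,np.degrees(a))
go([*c,.087],a)
M,im=look("top"); print(proj(M,[*c,.111]))
hsv=cv2.cvtColor(im,cv2.COLOR_BGR2HSV)
E
```

```text
[ 0.5793862  -0.04316035] 0.7504915783575616 43.0
tool yaw(y) 0.811 pos [ 0.5784 -0.0465  0.2514] shift units xyz [0.06 0.12 6.58]
spin units (tool z down => -) 0.61 q6 -1.066
[[314.18464282 173.90932185]]
```

Emit:
arm_command(steps=[100,0.06,0.12,0,0.6,100,0,0,0.9,0,100,0,0,0.9,0,100,0,0,0.9,0,100,0,0,0.9,0,100,0,0,0.9,0,100,0,0,0.9,0,100,0,0,0,0])

```text
time: 4.8
eef_pos: [0.5758, -0.0425, 0.1111]
tcp_rot: [0.398, 0.917, -0.001, -0.005]
contact_force: [-0.6, 0.7, -0.6]
opening: 0.999
finger_force: 0.0
```

```bash
python3 - <<'E'
from h import *
M,im=look("wrist"); c,a=hexpose(M,im,(.579,-.0435)); print(c,a,np.degrees(a))
go([*c,.087],a)
cv2.imwrite("pics/w2.png",im)
E
```

```text
[ 0.57893089 -0.04376389] 0.767944870877505 44.0
tool yaw(y) 0.752 pos [ 0.5774 -0.0428  0.1138] shift units xyz [-0.08  0.02  1.07]
spin units (tool z down => -) -0.16 q6 -1.002
```

View pics/w2.png

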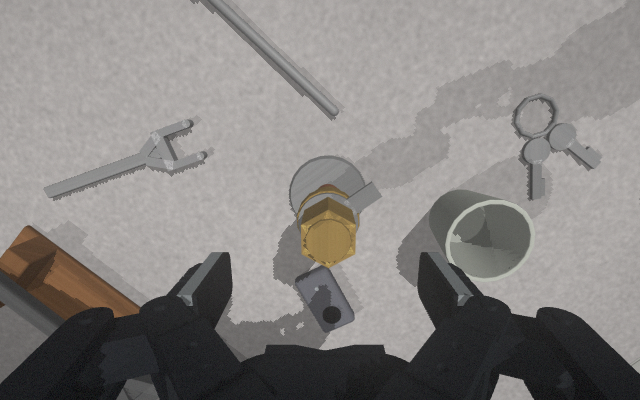

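The picture shows the cap at (329,240) between the open pads, with the cup and remote clear. I go down and close gently.

Emit:
arm_command(steps=[100,-0.08,0,0.5,0,100,0,0,0.6,0,100,0,0,0,0,60,0,0,0,0,30,0,0,0,0,20,0,0,0,0,20,0,0,0,0,20,0,0,0,0], squeeze=25)

```text
time: 5.52
eef_pos: [0.5814, -0.0449, 0.0901]
tcp_rot: [0.398, 0.918, 0.0, 0.001]
contact_force: [-0.0, 0.7, 0.1]
opening: 0.3
finger_force: 0.0
```

Emit:
arm_command(steps=[20,0,0,0,0,20,0,0,0,0,20,0,0,0,0,20,0,0,0,0,20,0,0,0,0])

```text
time: 5.93
eef_pos: [0.5809, -0.0448, 0.0891]
tcp_rot: [0.398, 0.918, 0.0, -0.0]
contact_force: [0.5, 0.4, 0.2]
opening: 0.199
finger_force: 0.0
```

```bash
cat >> h.py <<'E'
def st():
    s,r,p=tool(); print(round(s["time"],2),p.round(4),"yaw",round(np.arctan2(r[1,1],r[0,1]),3),"q6",s["qpos"][5].round(3),"F",s["contact_force"].round(1),"T",s["wrist_torque"].round(3),"op",round(s["opening"],3),"ff",round(s["finger_force"],1))
E
python3 -c "
from h import *
st()"
```

```text
5.93 [ 0.5809 -0.0448  0.0891] yaw 0.753 q6 -1.004 F [0.5 0.4 0.2] T [-0.008  0.039 -0.028] op 0.199 ff 0.0
```

```bash
python3 - <<'E'
from h import *
M,im=look("wrist"); cv2.imwrite("pics/w3.png",im); MS,S=look("side"); 
u,v=proj(MS,[.579,-.044,.1])[0].astype(int)
cv2.imwrite("pics/w3.png",np.hstack([im[130:390,130:530],cv2.resize(S[v-65:v+65,u-100:u+100],None,fx=2,fy=2)]))
s,r,p=tool(); print(proj(M,p),proj(M,p-r[:,2]*.019),proj(M,[.579,-.044,.111]))
E
```

```text
[[324.7176039  234.18222812]] [[324.79676532 247.62223122]] [[323.22180143 246.67315605]]
```

View pics/w3.png

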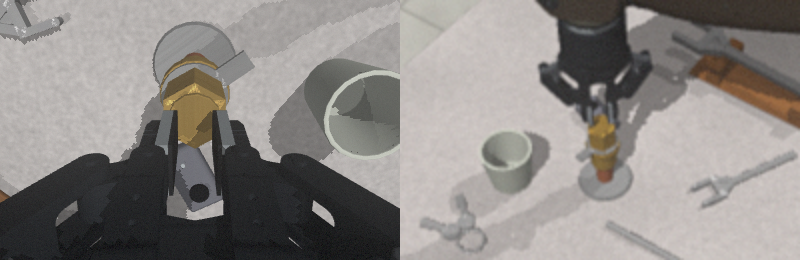

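```bash
python3 - <<'E'
from h import *
MS,S=look("side"); M=model("wrist"); s,r,p=tool(); print(M[0][0,0])
u,v=proj(MS,[.579,-.044,.1])[0].astype(int)
c=S[v-45:v+30,u-50:u+50]
W=ctrl.read_camera("wrist")[:,:,::-1]
cv2.imwrite("pics/w4.png",np.hstack([cv2.resize(c,None,fx=4,fy=4,interpolation=0)[:300],cv2.resize(W[200:300,260:393],None,fx=3,fy=3,interpolation=0)]))
for z in (.08,.089,.1,.111,.12,.13):
    q=p+np.array([0,0,z-p[2]]); a=(proj(MS,q)[0]-[u-50,v-45])*4; 
    b=[((proj(M,q+k*r[:,1]*.0085+j*r[:,0]*.011)[0]-[260,200])*3+[400,0]).round(0).tolist() for k in(-1,1) for j in (-1,1)]; print(z,a.round(0),b)
E
```

```text
314.57567520638776
0.08 [200. 199.] [[553.0, 136.0], [552.0, 35.0], [635.0, 136.0], [636.0, 35.0]]
0.089 [200. 190.] [[551.0, 154.0], [550.0, 49.0], [637.0, 154.0], [639.0, 49.0]]
0.1 [199. 178.] [[549.0, 179.0], [547.0, 68.0], [640.0, 179.0], [641.0, 68.0]]
0.111 [198. 167.] [[546.0, 207.0], [544.0, 90.0], [643.0, 207.0], [645.0, 90.0]]
0.12 [197. 157.] [[544.0, 233.0], [542.0, 110.0], [645.0, 233.0], [648.0, 110.0]]
0.13 [196. 147.] [[540.0, 265.0], [538.0, 136.0], [649.0, 266.0], [651.0, 136.0]]
```

View pics/w4.png

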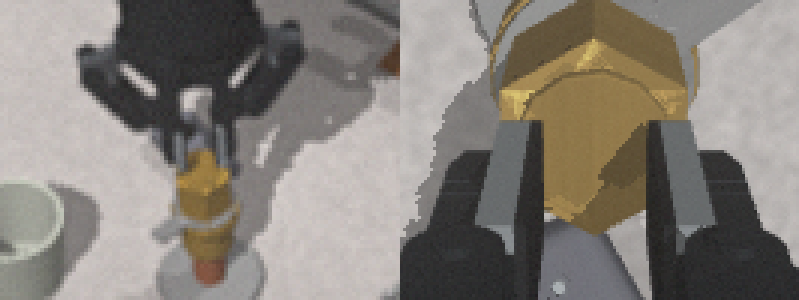

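The picture shows the pads above the cap top: their ends at (543,122) and (650,122) match a tip height of about 0.12 m. I open, go 20 mm lower and close again.

Emit:
arm_command(steps=[70,0.08,0,0,0,70,0,0,0,0,70,0,0,0,0,70,0,0,0,0,70,0,0,0,0,70,0,0,0.4,0,70,0,0,0.4,0,70,0,0,0,0])

```text
time: 6.8
eef_pos: [0.5774, -0.0428, 0.0659]
tcp_rot: [0.398, 0.918, -0.0, -0.003]
contact_force: [0.4, -0.4, -0.8]
opening: 0.698
finger_force: 0.0
```

Emit:
arm_command(steps=[30,0,0,0,0,30,0,0,0,0,30,0,0,0,0,30,0,0,0,0,30,0,0,0,0,30,0,0,0,0,30,0,0,0,0,30,0,0,0,0])

```text
time: 7.47
eef_pos: [0.5794, -0.0434, 0.0691]
tcp_rot: [0.398, 0.918, -0.0, -0.0]
contact_force: [0.2, 0.3, -1.3]
opening: 0.365
finger_force: 30.1
```

```bash
python3 - <<'E'
from h import *
st()
M,W=look("wrist"); cv2.imwrite("pics/w5.png",cv2.resize(W[180:300,230:430],None,fx=4,fy=4,interpolation=0))
E
```

```text
7.47 [ 0.5794 -0.0434  0.0691] yaw 0.753 q6 -1.002 F [ 0.2  0.3 -1.3] T [-0.066  0.07   0.059] op 0.365 ff 30.1
```

View pics/w5.png

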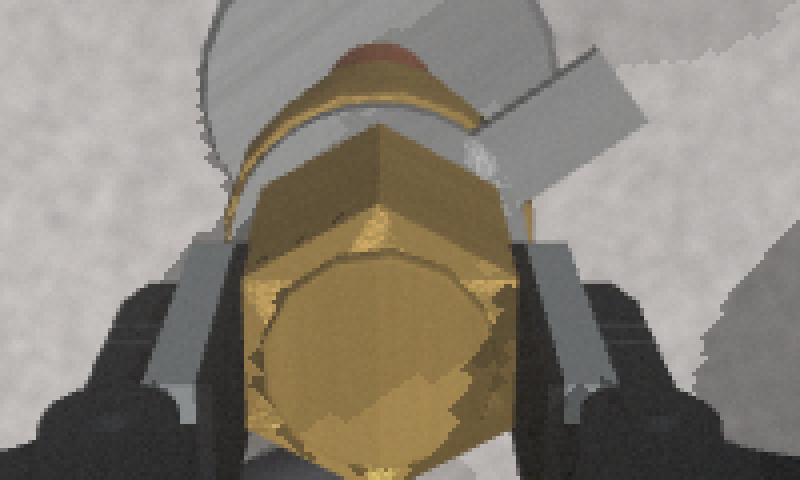

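The pads hold the flats (opening 0.365) and the cap fills the gap at (380,350). I start turning clockwise.

Emit:
arm_command(steps=[25,0,0,0,0.7,25,0,0,0,0.7,25,0,0,0,0.7,25,0,0,0,0.7,25,0,0,0,0.7,25,0,0,0,0.7,25,0,0,0,0.7,25,0,0,0,0.7])

```text
time: 8.18
eef_pos: [0.5792, -0.0435, 0.0691]
tcp_rot: [0.637, 0.771, -0.0, -0.0]
contact_force: [-1.3, -1.1, -0.1]
opening: 0.363
finger_force: 30.1
```

```bash
python3 -c "
from h import *
st()"
```

```text
8.18 [ 0.5792 -0.0435  0.0691] yaw 0.19 q6 -0.439 F [-1.3 -1.1 -0.1] T [-0.115  0.189  0.064] op 0.363 ff 30.1
```

Emit:
arm_command(steps=[25,0,0,0,0.8,25,0,0,0,0.8,25,0,0,0,0.8,25,0,0,0,0.3], squeeze=20)

```text
time: 8.52
eef_pos: [0.5791, -0.0435, 0.0691]
tcp_rot: [0.735, 0.678, -0.0, -0.0]
contact_force: [-0.8, -0.8, -0.4]
opening: 0.367
finger_force: 30.2
```

```bash
python3 -c "
from h import *
st()"
```

```text
8.52 [ 0.5791 -0.0435  0.0691] yaw -0.08 q6 -0.169 F [-0.8 -0.8 -0.4] T [-0.088  0.229  0.088] op 0.367 ff 30.2
```

Emit:
arm_command(steps=[25,0,0,0,0.5,25,0,0,0,0.5,25,0,0,0,0])

```text
time: 8.77
eef_pos: [0.5791, -0.0434, 0.0691]
tcp_rot: [0.767, 0.641, -0.0, -0.0]
contact_force: [-0.9, -0.8, -1.0]
opening: 0.365
finger_force: 30.2
```

```bash
python3 -c "
from h import *
st()"
```

```text
8.77 [ 0.5791 -0.0434  0.0691] yaw -0.178 q6 -0.071 F [-0.9 -0.8 -1. ] T [-0.1    0.361 -0.071] op 0.365 ff 30.2
```

Emit:
arm_command(steps=[25,0,0,0,0.4,25,0,0,0,0.4,25,0,0,0,0.2])

```text
time: 9.02
eef_pos: [0.5791, -0.0434, 0.0691]
tcp_rot: [0.798, 0.603, -0.001, -0.0]
contact_force: [-2.7, -0.7, 0.2]
opening: 0.361
finger_force: 30.2
```

```bash
python3 -c "
from h import *
st()"
```

```text
9.02 [ 0.5791 -0.0434  0.0691] yaw -0.277 q6 0.028 F [-2.7 -0.7  0.2] T [-0.141  0.35   0.065] op 0.361 ff 30.2
```

Emit:
arm_command(steps=[25,0,0,0,0.4,25,0,0,0,0.4,25,0,0,0,0.2])

```text
time: 9.27
eef_pos: [0.5791, -0.0434, 0.0691]
tcp_rot: [0.827, 0.562, -0.001, -0.0]
contact_force: [-2.4, -0.1, 0.2]
opening: 0.369
finger_force: 30.3
```

```bash
python3 -c "
from h import *
st()"
```

```text
9.27 [ 0.5791 -0.0434  0.0691] yaw -0.377 q6 0.128 F [-2.4 -0.1  0.2] T [-0.136  0.423  0.1  ] op 0.369 ff 30.3
```

Emit:
arm_command(steps=[25,0,0,0,0.4,25,0,0,0,0.4,25,0,0,0,0.2])

```text
time: 9.52
eef_pos: [0.5791, -0.0433, 0.0691]
tcp_rot: [0.854, 0.52, -0.001, -0.0]
contact_force: [-2.5, -0.9, 0.0]
opening: 0.36
finger_force: 30.3
```

```bash
python3 -c "
from h import *
st()"
```

```text
9.52 [ 0.5791 -0.0433  0.0691] yaw -0.477 q6 0.228 F [-2.5 -0.9  0. ] T [-0.143  0.538  0.07 ] op 0.36 ff 30.3
```

Emit:
arm_command(steps=[25,0,0,0,0.4,25,0,0,0,0.4,25,0,0,0,0.2])

```text
time: 9.77
eef_pos: [0.5791, -0.0433, 0.0691]
tcp_rot: [0.879, 0.476, -0.001, -0.0]
contact_force: [-3.2, -0.8, 0.0]
opening: 0.368
finger_force: 30.3
```

```bash
python3 -c "
from h import *
st()"
```

```text
9.77 [ 0.5791 -0.0433  0.0691] yaw -0.578 q6 0.328 F [-3.2 -0.8  0. ] T [-0.12   0.56   0.118] op 0.368 ff 30.3
```

Emit:
arm_command(steps=[25,0,0,0,0.4,25,0,0,0,0.4,25,0,0,0,0.2])

```text
time: 10.02
eef_pos: [0.579, -0.0433, 0.069]
tcp_rot: [0.902, 0.432, -0.001, -0.0]
contact_force: [-3.0, -0.5, 1.2]
opening: 0.365
finger_force: 30.3
```

```bash
python3 -c "
from h import *
st()"
```

```text
10.02 [ 0.579  -0.0433  0.069 ] yaw -0.678 q6 0.429 F [-3.  -0.5  1.2] T [-0.08   0.669  0.155] op 0.365 ff 30.3
```

Emit:
arm_command(steps=[25,0,0,0,0.4,25,0,0,0,0.4,25,0,0,0,0.2])

```text
time: 10.27
eef_pos: [0.579, -0.0433, 0.0691]
tcp_rot: [0.922, 0.386, -0.001, -0.0]
contact_force: [-3.8, -1.0, 1.9]
opening: 0.368
finger_force: 30.4
```

```bash
python3 -c "
from h import *
st()"
```

```text
10.27 [ 0.579  -0.0433  0.0691] yaw -0.778 q6 0.529 F [-3.8 -1.   1.9] T [-0.067  0.718  0.117] op 0.368 ff 30.4
```

Emit:
arm_command(steps=[25,0,0,0,0.4,25,0,0,0,0.4,25,0,0,0,0.2])

```text
time: 10.52
eef_pos: [0.5791, -0.0432, 0.069]
tcp_rot: [0.941, 0.34, -0.001, -0.0]
contact_force: [-4.0, -0.2, 1.5]
opening: 0.363
finger_force: 30.4
```

```bash
python3 -c "
from h import *
st()"
```

```text
10.52 [ 0.5791 -0.0432  0.069 ] yaw -0.878 q6 0.629 F [-4.  -0.2  1.5] T [-0.08   0.711  0.074] op 0.363 ff 30.4
```

Emit:
arm_command(steps=[25,0,0,0,0.4,25,0,0,0,0.4,25,0,0,0,0.2])

```text
time: 10.77
eef_pos: [0.5791, -0.0432, 0.0691]
tcp_rot: [0.956, 0.292, -0.0, -0.0]
contact_force: [-4.4, -0.7, 1.1]
opening: 0.363
finger_force: 30.4
```

```bash
python3 -c "
from h import *
st()"
```

```text
10.77 [ 0.5791 -0.0432  0.0691] yaw -0.978 q6 0.729 F [-4.4 -0.7  1.1] T [-0.001  0.868  0.135] op 0.363 ff 30.4
```

Emit:
arm_command(steps=[25,0,0,0,0.4,25,0,0,0,0.4,25,0,0,0,0.2])

```text
time: 11.02
eef_pos: [0.5791, -0.0432, 0.0691]
tcp_rot: [0.97, 0.244, -0.001, -0.0]
contact_force: [-5.0, -1.0, 1.1]
opening: 0.369
finger_force: 30.4
```

```bash
python3 -c "
from h import *
st()
M,W=look('wrist'); cv2.imwrite('pics/w6.png',cv2.resize(W[130:330,190:460],None,fx=2.9,fy=2.9,interpolation=0))"
```

```text
11.02 [ 0.5791 -0.0432  0.0691] yaw -1.077 q6 0.828 F [-5.  -1.   1.1] T [-0.015  0.849  0.281] op 0.369 ff 30.4
```

View pics/w6.png

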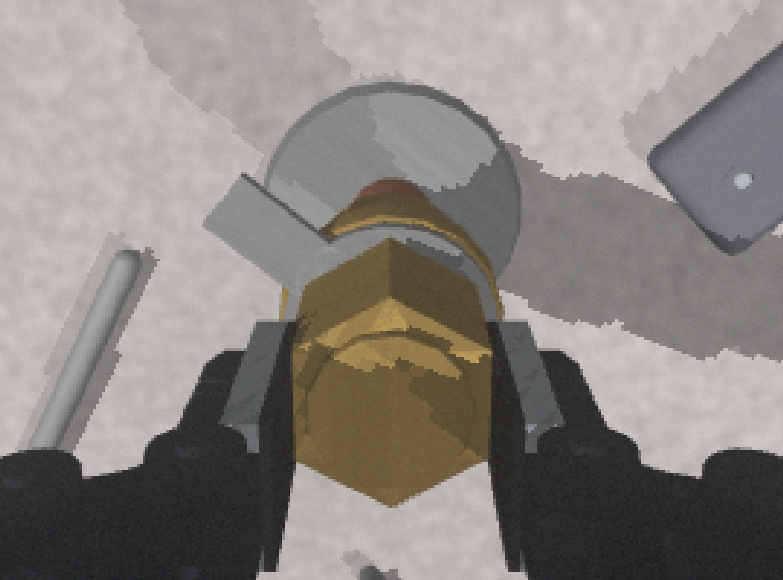

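The picture shows the cap turned with the fingers, and the tab now at upper left (225,200). Torque rose to 0.28 N m, so I check whether the tab has moved.

```bash
python3 -c "
from h import *
M=model('wrist'); s,r,p=tool(); c=p.copy()
for q,y in (((385.3,201.3),.753),((267.6,199),-1.077)):
    w=ray(M,q,.081)[0]; t=r.T@(w-p); print(t, 'tool-angle',np.arctan2(t[1],t[0]),'world',y+np.pi/2-np.arctan2(t[1],t[0]))
st()"
```

```text
[ 0.02393477  0.03274955 -0.01199276] tool-angle 0.9396689262009542 world 1.3841274005939423
[ 0.02508981 -0.02939548 -0.0119502 ] tool-angle -0.864258672918548 world 1.3580549997134446
11.07 [ 0.5791 -0.0432  0.0691] yaw -1.077 q6 0.828 F [-5.2 -0.3  2.3] T [0.072 0.868 0.182] op 0.367 ff 30.4
```

Emit:
arm_command(steps=[25,0,0,0,0.2,25,0,0,0,0.15])

```text
time: 11.23
eef_pos: [0.5792, -0.0432, 0.069]
tcp_rot: [0.974, 0.228, -0.001, 0.0]
contact_force: [-4.9, 0.5, 1.9]
opening: 0.365
finger_force: 30.7
```

```bash
python3 -c "
from h import *
st()"
```

```text
11.23 [ 0.5792 -0.0432  0.069 ] yaw -1.11 q6 0.862 F [-4.9  0.5  1.9] T [0.225 0.909 0.93 ] op 0.365 ff 30.7
```

Torque is 0.93 N m, so the cap is finger-tight. I hold briefly, then release and rise.

Emit:
arm_command(steps=[25,0,0,0,-0.1,25,0,0,0,0,25,0,0,0,0,80,0,0,0,0,80,0,0,0,0,80,0,0,0,0,80,0,0,-0.6,0,80,0,0,-1,0])

```text
time: 11.9
eef_pos: [0.578, -0.0429, 0.1066]
tcp_rot: [0.973, 0.232, -0.002, -0.001]
contact_force: [0.5, 0.6, -0.2]
opening: 0.797
finger_force: 0.0
```

Emit:
arm_command(steps=[100,0,0,-1,0,100,0,0,-1,0,100,0,0,-1,0,100,0,0,-1,0,100,0,0,-1,0,100,0,0,-1,0,100,0,0,0,0,100,0,0,0,0])

```text
time: 12.57
eef_pos: [0.5813, -0.0436, 0.2618]
tcp_rot: [0.973, 0.232, 0.003, 0.001]
contact_force: [-0.1, 1.0, -0.5]
opening: 1.004
finger_force: 0.0
```

```bash
python3 - <<'E'
from h import *
st()
M,im=look("wrist"); c,a=hexpose(M,im,(.579,-.0435)); print("hex",c,a,np.degrees(a))
u=proj(M,[.579,-.0435,.08])[0]; print(u)
R0=proj(M,[[.483,-.295,.036]]); print("rest px",R0)
b=cv2.resize(im[int(u[1])-60:int(u[1])+60,int(u[0])-60:int(u[0])+60],None,fx=4,fy=4,interpolation=0)
cv2.imwrite("pics/w7.png",b); print("crop org",u.astype(int)-60)
import pickle; pickle.dump((M,im),open("w7.pkl","wb"))
T=model("top"); ti=cv2.imread("pics/top0.png")
# spanner handle in first top view: crop px -> full
for q in ((595,515),(625,255),(597,500),(620,300)): print(ray(T,np.array(q)/5.5+[280,150],.046)[0])
go([.483,-.295,.25])
E
```

```text
12.57 [ 0.5813 -0.0436  0.2618] yaw -1.103 q6 0.853 F [-0.1  1.  -0.5] T [-0.037  0.068 -0.058] op 1.004 ff 0.0
hex [ 0.57944183 -0.04328728] 1.012290966156711 57.99999999999999
[322.40905832 177.93273134]
rest px [[447.4350073  307.21317125]]
crop org [262 117]
[ 0.40036359 -0.29080207  0.046     ]
[ 0.55073148 -0.29870367  0.046     ]
[ 0.40884565 -0.29139699  0.046     ]
[ 0.52415748 -0.29741596  0.046     ]
tool yaw(y) -1.102 pos [ 0.5801 -0.0434  0.2596] shift units xyz [-8.01  7.23  0.38]
```

```bash
python3 - <<'E'
from h import *
from scipy.optimize import least_squares
M=model("wrist"); s,r,p=tool()
P=lambda y,x,d: proj(M,p+r@np.array([x,y,-d]))[0]
for name,g,L,Rr,row in (("open",.085,231,419,253),("36%",.031,291.2,358.7,240.5),("20%",.017,(543-400)/3+260,(650-400)/3+260,122/3+200)):
    f=lambda v:np.r_[P(-g/2,v[0],v[1])[0]-L,P(g/2,v[0],v[1])[0]-Rr,P(0,v[0],v[1])[1]-row]
    q=least_squares(f,[.011,.02]); print(name,"x,behind",q.x.round(4),"res",q.fun.round(1))
E
```

```text
open x,behind [0.0079 0.0414] res [-1.9 -1.9 -0. ]
36% x,behind [0.0124 0.0375] res [-1.7 -1.9 -0. ]
20% x,behind [0.0097 0.0313] res [-2.1 -2.5 -0. ]
```

Emit:
arm_command(steps=[100,-0.9,0.8,0.2,0,100,-0.9,0.8,0.2,0,100,-0.9,0.8,0.2,0,100,-0.9,0.8,0.2,0,100,-0.9,0.8,0.2,0,100,-0.9,0.8,0.2,0,100,-0.9,0.8,0.2,0,100,-0.9,0.8,0.2,0])

```text
time: 13.28
eef_pos: [0.4899, -0.268, 0.2166]
tcp_rot: [0.973, 0.232, -0.001, -0.001]
contact_force: [0.9, 0.1, -1.0]
opening: 1.003
finger_force: 0.0
```

Emit:
arm_command(steps=[100,-0.8,0.8,0,0,100,0,0,0,1,100,0,0,0,1,100,0,0,0,1,100,0,0,0,1,100,0,0,0,1,100,0,0,0,0.2,100,0,0,0,0])

```text
time: 13.95
eef_pos: [0.4819, -0.2938, 0.2173]
tcp_rot: [1.0, -0.025, -0.001, -0.001]
contact_force: [-1.1, -1.6, 0.3]
opening: 0.999
finger_force: 0.0
```

```bash
python3 - <<'E'
from h import *
st()
M,im=look("wrist"); cv2.imwrite("pics/x1.png",im)
hsv=cv2.cvtColor(im,cv2.COLOR_BGR2HSV)
wood=cv2.inRange(hsv,(3,90,40),(20,255,255)); print(cv2.boundingRect(wood))
# grey, non-wood pixels across handle: scan along predicted axis
for x in (.42,.44,.46,.48,.50,.52,.54):
    ys=np.arange(-.335,-.255,.0005); q=proj(M,np.c_[np.full(len(ys),x),ys,np.full(len(ys),.046)]).round().astype(int)
    ok=(q[:,1]<400)&(q[:,1]>=0); 
    S=np.array([hsv[b,a,1] if k else 255 for (a,b),k in zip(q,ok)]); g=ys[S<50]
    print(x,q[80],ok[80],"grey runs",[ (a[0].round(4),a[-1].round(4)) for a in np.split(g,np.where(np.diff(g)>.0011)[0]+1) if len(a)>5])
E
```

```text
13.95 [ 0.4819 -0.2938  0.2173] yaw -1.621 q6 0.893 F [-1.1 -1.6  0.3] T [ 0.007 -0.006  0.018] op 0.999 ff 0.0
(0, 71, 358, 169)
0.42 [328 229] True grey runs [(np.float64(-0.335), np.float64(-0.3295)), (np.float64(-0.2975), np.float64(-0.283)), (np.float64(-0.2615), np.float64(-0.255))]
0.44 [327 213] True grey runs [(np.float64(-0.335), np.float64(-0.3275)), (np.float64(-0.2995), np.float64(-0.284)), (np.float64(-0.265), np.float64(-0.255))]
0.46 [326 196] True grey runs [(np.float64(-0.335), np.float64(-0.328)), (np.float64(-0.3005), np.float64(-0.285)), (np.float64(-0.2655), np.float64(-0.255))]
0.48 [326 179] True grey runs [(np.float64(-0.335), np.float64(-0.3285)), (np.float64(-0.3025), np.float64(-0.2875)), (np.float64(-0.2655), np.float64(-0.255))]
0.5 [325 161] True grey runs [(np.float64(-0.335), np.float64(-0.328)), (np.float64(-0.303), np.float64(-0.2885)), (np.float64(-0.266), np.float64(-0.255))]
0.52 [324 142] True grey runs [(np.float64(-0.335), np.float64(-0.328)), (np.float64(-0.305), np.float64(-0.2895)), (np.float64(-0.2665), np.float64(-0.255))]
0.54 [323 123] True grey runs [(np.float64(-0.335), np.float64(-0.33)), (np.float64(-0.307), np.float64(-0.2915)), (np.float64(-0.2655), np.float64(-0.255))]
```

```bash
python3 - <<'E'
from h import *
M=model("wrist"); im=cv2.imread("pics/x1.png"); hsv=cv2.cvtColor(im,cv2.COLOR_BGR2HSV)
xs=np.arange(.56,.66,.002); ax=lambda x:-.2947-.0743*(x-.48)
for off in (0,.022,-.022):
    q=proj(M,np.c_[xs,ax(xs)+off,np.full(len(xs),.048)]).round().astype(int); print(off,[(round(x,3),int(hsv[b,a,2])) for x,(a,b) in zip(xs,q) if 0<=b<400])
xs=np.arange(.39,.41,.001); q=proj(M,np.c_[xs,ax(xs),np.full(len(xs),.046)]).round().astype(int); print([(round(x,3),int(hsv[b,a,1])) for x,(a,b) in zip(xs,q) if b<400])
xs=np.arange(.37,.60,.002); 
for y in (-.318,-.272):
  q=proj(M,np.c_[xs,np.full(len(xs),y),np.full(len(xs),.036)]).round().astype(int); print([(round(x,3),int(hsv[b,a,1]),int(hsv[b,a,2])) for x,(a,b) in zip(xs,q) if b<400])
E
```

```text
0 [(np.float64(0.56), 149), (np.float64(0.562), 148), (np.float64(0.564), 149), (np.float64(0.566), 151), (np.float64(0.568), 150), (np.float64(0.57), 149), (np.float64(0.572), 150), (np.float64(0.574), 150), (np.float64(0.576), 155), (np.float64(0.578), 157), (np.float64(0.58), 156), (np.float64(0.582), 157), (np.float64(0.584), 160), (np.float64(0.586), 160), (np.float64(0.588), 156), (np.float64(0.59), 127), (np.float64(0.592), 123), (np.float64(0.594), 123), (np.float64(0.596), 122), (np.float64(0.598), 122), (np.float64(0.6), 125), (np.float64(0.602), 124), (np.float64(0.604), 123), (np.float64(0.606), 120), (np.float64(0.608), 122), (np.float64(0.61), 122), (np.float64(0.612), 125), (np.float64(0.614), 127), (np.float64(0.616), 122), (np.float64(0.618), 120), (np.float64(0.62), 122), (np.float64(0.622), 124), (np.float64(0.624), 123), (np.float64(0.626), 123), (np.float64(0.628), 182), (np.float64(0.63), 182), (np.float64(0.632), 183), (np.float64(0.634), 176), (np.float64(0.636), 177), (np.float64(0.638), 179), (np.float64(0.64), 174), (np.float64(0.642), 181), (np.float64(0.6
[... 9238 characters left out ...]
39), (np.float64(0.554), 115, 137), (np.float64(0.556), 110, 144), (np.float64(0.558), 116, 139), (np.float64(0.56), 112, 141), (np.float64(0.562), 89, 83), (np.float64(0.564), 106, 128), (np.float64(0.566), 111, 129), (np.float64(0.568), 106, 127), (np.float64(0.57), 108, 128), (np.float64(0.572), 113, 126), (np.float64(0.574), 106, 127), (np.float64(0.576), 108, 127), (np.float64(0.578), 108, 128), (np.float64(0.58), 112, 128), (np.float64(0.582), 105, 129), (np.float64(0.584), 108, 127), (np.float64(0.586), 108, 128), (np.float64(0.588), 31, 99), (np.float64(0.59), 9, 167), (np.float64(0.592), 9, 168), (np.float64(0.594), 10, 160), (np.float64(0.596), 6, 158), (np.float64(0.598), 8, 154)]
```

Emit:
arm_command(steps=[100,0.53,0.06,0,0.24,100,0,0,1,0,100,0,0,1,0,100,0,0,1,0,100,0,0,1,0,100,0,0,1,0,100,0,0,1,0,100,0,0,0.5,0])

```text
time: 14.67
eef_pos: [0.4936, -0.2947, 0.0526]
tcp_rot: [0.999, -0.037, -0.002, -0.002]
contact_force: [-0.2, 0.8, -0.3]
opening: 1.0
finger_force: 0.0
```

Emit:
arm_command(steps=[100,0,0,0.5,0,100,0,0,0.5,0,100,0,0,0.5,0,100,0,0,0.4,0,100,0,0,0,0,100,0,0,0,0])

```text
time: 15.17
eef_pos: [0.4955, -0.2964, 0.0088]
tcp_rot: [0.999, -0.037, -0.0, -0.0]
contact_force: [0.2, -0.0, 0.2]
opening: 0.999
finger_force: 0.0
```

```bash
python3 - <<'E'
from h import *
st(); go([.495,-.296,-.004],-1.645)
E
```

```text
15.17 [ 0.4955 -0.2964  0.0088] yaw -1.646 q6 0.931 F [ 0.2 -0.   0.2] T [-0.039  0.028 -0.01 ] op 0.999 ff 0.0
tool yaw(y) -1.646 pos [ 0.4955 -0.2964  0.0088] shift units xyz [-0.02 -0.01  0.51]
spin units (tool z down => -) -0.01 q6 0.931
```

Emit:
arm_command(steps=[100,0,0,0.5,0,40,0,0,0,0,10,0,0,0,0,5,0,0,0,0,5,0,0,0,0,5,0,0,0,0,5,0,0,0,0,5,0,0,0,0], squeeze=80)

```text
time: 15.83
eef_pos: [0.496, -0.2967, -0.0027]
tcp_rot: [0.999, -0.038, 0.0, 0.0]
contact_force: [0.7, 0.1, 2.0]
opening: 0.164
finger_force: 78.4
```

Emit:
arm_command(steps=[5,0,0,0,0,5,0,0,0,0,5,0,0,0,0,5,0,0,0,0])

```text
time: 16.17
eef_pos: [0.496, -0.2967, -0.0027]
tcp_rot: [0.999, -0.038, 0.0, 0.0]
contact_force: [-1.5, 2.0, 5.0]
opening: 0.167
finger_force: 78.7
```

```bash
python3 - <<'E'
from h import *
st()
E
```

```text
16.17 [ 0.496  -0.2967 -0.0027] yaw -1.646 q6 0.931 F [-1.5  2.   5. ] T [0.196 0.147 0.015] op 0.167 ff 78.7
```

Emit:
arm_command(steps=[5,0,0,-0.3,0,5,0,0,-0.5,0,5,0,0,-0.7,0,5,0,0,-0.8,0,5,0,0,-0.8,0,5,0,0,-0.8,0,5,0,0,0,0,5,0,0,0,0])

```text
time: 16.83
eef_pos: [0.496, -0.2969, 0.0953]
tcp_rot: [0.999, -0.038, 0.001, 0.001]
contact_force: [-0.2, -0.2, -3.7]
opening: 0.166
finger_force: 78.2
```

```bash
cat >> h.py <<'E'
def inhand(M,im,r,p,h=.0387,dbg=False):
    """jaw gap & tips in tool frame: background brightness differs; returns edge profile on head-top plane"""
    g=cv2.cvtColor(im,cv2.COLOR_BGR2HSV)
    z=p[2]+h+.012
    out={}
    for x in (.102,.106,.110,.114,.118,.122,.126):
        ys=np.arange(-.04,.04,.0005)
        P=p+np.c_[np.full(len(ys),x),ys,np.zeros(len(ys))]@r.T; P[:,2]=z
        q=proj(M,P).round().astype(int)
        out[x]=(ys,np.array([im[b,a].astype(int).mean() if 0<=b<400 else -1 for a,b in q]))
    return out
E
python3 - <<'E'
from h import *
s,r,p=tool(); st()
M,im=look("wrist"); cv2.imwrite("pics/x2.png",im)
for x,(ys,v) in inhand(M,im,r,p).items():
    d=np.diff(cv2.GaussianBlur(v.astype(np.float32).reshape(1,-1),(5,1),0)[0]); i=[k for k in range(1,len(d)-1) if abs(d[k])>4 and abs(d[k])>=abs(d[k-1]) and abs(d[k])>abs(d[k+1])]
    print(x,[(float(round(ys[k]*1000,1)),int(d[k])) for k in i])
E
```

```text
16.83 [ 0.496  -0.2969  0.0953] yaw -1.646 q6 0.931 F [-0.2 -0.2 -3.7] T [-0.056  0.141 -0.054] op 0.166 ff 78.2
0.102 [(-27.0, -7), (-17.0, -27), (-15.5, 36), (15.5, -25), (17.0, 17), (27.0, 6), (31.5, -21)]
0.106 [(-27.0, -7), (-17.0, -28), (-15.5, 37), (15.5, -23), (17.0, 19), (26.5, 7), (31.5, -21)]
0.11 []
0.114 []
0.118 []
0.122 []
0.126 []
```

Emit:
arm_command(steps=[5,0,0,0,-1,5,0,0,0,-1,5,0,0,0,-1,5,0,0,0,-1,5,0,0,0,-1,5,0,0,0,-0.5,5,0,0,0,0])

```text
time: 17.47
eef_pos: [0.4942, -0.2953, 0.0915]
tcp_rot: [0.972, 0.236, -0.001, -0.002]
contact_force: [-1.1, 2.0, -2.2]
opening: 0.167
finger_force: 78.1
```

```bash
python3 - <<'E'
from h import *
st(); s,r,p=tool(); M,im=look("wrist")
xs=np.arange(.07,.108,.001); P=p+np.c_[xs,0*xs,0*xs]@r.T; P[:,2]=p[2]+.0387+.012
q=proj(M,P).round().astype(int); print([(int(round(x*1000)),int(im[b,a].mean())) for x,(a,b) in zip(xs,q) if b>=0][10:])
th=.477; d=np.array([np.cos(th),np.sin(th)]); c=np.array([.5792,-.0434]); t=c-d*(.114+.055)
print(t); go([*t,.0953],th-np.pi/2)
E
```

```text
17.47 [ 0.4942 -0.2953  0.0915] yaw -1.095 q6 0.38 F [-1.1  2.  -2.2] T [-0.058  0.144  0.011] op 0.167 ff 78.1
[(80, 170), (81, 165), (82, 167), (83, 167), (84, 168), (85, 170), (86, 168), (87, 172), (88, 171), (89, 168), (90, 170), (91, 169), (92, 167), (93, 177), (94, 187), (95, 189), (96, 188), (97, 188), (98, 186), (99, 186), (100, 189), (101, 188), (102, 191), (103, 187), (104, 183), (105, 186)]
[ 0.42906441 -0.12099062]
tool yaw(y) -1.097 pos [ 0.4944 -0.2954  0.0918] shift units xyz [ 0.86 -7.4  -0.11]
spin units (tool z down => -) -0.03 q6 0.383
```

Emit:
arm_command(steps=[5,0.1,-0.93,0,0,5,0.1,-0.93,0,0,5,0.1,-0.93,0,0,5,0.1,-0.93,0,0,5,0.1,-0.93,0,0,5,0.1,-0.93,0,0,5,0.1,-0.93,0,0,5,0.1,-0.93,0,0])

```text
time: 18.18
eef_pos: [0.427, -0.1205, 0.0931]
tcp_rot: [0.972, 0.234, -0.001, -0.001]
contact_force: [0.3, 0.7, -3.0]
opening: 0.166
finger_force: 78.4
```

Emit:
arm_command(steps=[5,0,0,0.5,0,5,0,0,0.6,0,5,0,0,0.6,0,5,0,0,0,0,5,0,0,0,0,5,0,0,0,0])

```text
time: 18.68
eef_pos: [0.4285, -0.122, 0.0519]
tcp_rot: [0.972, 0.235, 0.0, 0.0]
contact_force: [0.2, -0.7, -2.8]
opening: 0.165
finger_force: 78.4
```

```bash
cat >> h.py <<'E'
C=np.array([.5792,-.0434])
def seat(th,back,z=.0513,j=.113):
    d=np.array([np.cos(th),np.sin(th)]); go([*(C-d*(j+back)),z],th-np.pi/2)
E
python3 - <<'E'
from h import *
st(); seat(.477,.055)
# cross-check of lateral alignment in the top view: brass centre
E
```

```text
18.68 [ 0.4285 -0.122   0.0519] yaw -1.097 q6 0.591 F [ 0.2 -0.7 -2.8] T [-0.045  0.089  0.006] op 0.165 ff 78.4
tool yaw(y) -1.097 pos [ 0.4285 -0.122   0.0519] shift units xyz [ 0.08 -0.03  0.02]
spin units (tool z down => -) -0.03 q6 0.591
```

Emit:
arm_command(steps=[5,0.3,-0.03,0,0,5,0.3,0,0,0,5,0.3,0,0,0,5,0.3,0,0,0,5,0,0,0,0,5,0,0,0,0])

```text
time: 19.18
eef_pos: [0.4552, -0.1072, 0.0518]
tcp_rot: [0.972, 0.236, 0.0, 0.0]
contact_force: [0.1, 0.2, -3.1]
opening: 0.166
finger_force: 78.5
```

```bash
python3 -c "
from h import *
st(); seat(.477,0)"
```

```text
19.18 [ 0.4552 -0.1072  0.0518] yaw -1.095 q6 0.646 F [ 0.1  0.2 -3.1] T [-0.047  0.09   0.02 ] op 0.166 ff 78.5
tool yaw(y) -1.095 pos [ 0.4552 -0.1072  0.0518] shift units xyz [1.06 0.01 0.02]
spin units (tool z down => -) -0.01 q6 0.646
```

Emit:
arm_command(steps=[5,0.25,0,0,0,5,0.25,0,0,0,5,0.25,0,0,0,5,0.25,0,0,0,5,0,0,0,0,5,0,0,0,0])

```text
time: 19.68
eef_pos: [0.4772, -0.0959, 0.0516]
tcp_rot: [0.972, 0.236, -0.0, -0.0]
contact_force: [-0.6, -1.1, -2.0]
opening: 0.167
finger_force: 78.5
```

```bash
python3 -c "
from h import *
st(); seat(.477,0)
MT,T=look('top'); MS,S=look('side'); cv2.imwrite('pics/t3.png',T); cv2.imwrite('pics/s3.png',S)
import pickle; pickle.dump(look('wrist'),open('x3.pkl','wb'))"
```

```text
19.68 [ 0.4772 -0.0959  0.0516] yaw -1.095 q6 0.688 F [-0.6 -1.1 -2. ] T [-0.086  0.083  0.004] op 0.167 ff 78.5
tool yaw(y) -1.095 pos [ 0.4772 -0.0959  0.0516] shift units xyz [0.07 0.01 0.01]
spin units (tool z down => -) -0.01 q6 0.688
```

Emit:
arm_command(steps=[5,0.01,-0.226,0,0.5,5,0.006,-0.226,0,0.5,5,0.006,-0.226,0,0.5,5,0.006,-0.226,0,0.5,5,0.006,-0.226,0,0.5,5,0.006,-0.226,0,0.5])

```text
time: 20.33
eef_pos: [0.4668, -0.0649, 0.052]
tcp_rot: [0.996, 0.088, 0.001, 0.002]
contact_force: [2.1, -2.7, -4.1]
opening: 0.167
finger_force: 78.6
```

```bash
cat >> h.py <<'E'
def tq():
    s,r,p=tool(); f=s["contact_force"]; d=p[:2]-C; yaw=np.arctan2(r[1,1],r[0,1]); st(); print("T about cap",round(s["wrist_torque"][2]+d[0]*f[1]-d[1]*f[0],2)); seat(yaw+np.pi/2,0)
E
python3 -c "
from h import *
tq()"
```

```text
20.33 [ 0.4668 -0.0649  0.052 ] yaw -1.395 q6 1.044 F [ 2.1 -2.7 -4.1] T [-0.424 -0.159  0.644] op 0.167 ff 78.6
T about cap 0.99
tool yaw(y) -1.395 pos [ 0.4668 -0.0649  0.052 ] shift units xyz [ 0.06 -0.06  0.03]
spin units (tool z down => -) -0.0 q6 1.044
```

Emit:
arm_command(steps=[5,0.03,-0.34,0,0.7,5,0.01,-0.33,0,0.7,5,0.01,-0.316,0,0.7,5,0.01,-0.316,0,0.7,5,0.01,-0.316,0,0.7,5,0.01,-0.316,0,0.7,5,0.01,-0.316,0,0.7,5,0.01,-0.316,0,0.7])

```text
time: 21.0
eef_pos: [0.4726, -0.0017, 0.0516]
tcp_rot: [0.982, -0.191, -0.0, 0.002]
contact_force: [-0.3, -2.9, -4.1]
opening: 0.165
finger_force: 78.7
```

```bash
python3 -c "
from h import *
tq()"
```

```text
21.0 [ 0.4726 -0.0017  0.0516] yaw -1.956 q6 1.741 F [-0.3 -2.9 -4.1] T [-0.51   0.177  0.539] op 0.165 ff 78.7
T about cap 0.86
tool yaw(y) -1.956 pos [ 0.4726 -0.0017  0.0516] shift units xyz [ 0.06 -0.06  0.01]
spin units (tool z down => -) -0.0 q6 1.741
```

Emit:
arm_command(steps=[5,0.03,-0.24,0,0.5,5,0.02,-0.24,0,0.5,5,0.006,-0.226,0,0.5,5,0.006,-0.226,0,0.5,5,0.006,-0.226,0,0.5,5,0.006,-0.22,0,0.45,5,0,0,0,0])

```text
time: 21.58
eef_pos: [0.4899, 0.028, 0.0511]
tcp_rot: [0.943, -0.333, -0.002, 0.001]
contact_force: [-4.5, -3.7, -2.0]
opening: 0.165
finger_force: 78.7
```

```bash
python3 -c "
from h import *
tq()"
```

```text
21.58 [0.4899 0.028  0.0511] yaw -2.249 q6 2.102 F [-4.5 -3.7 -2. ] T [-0.5    0.588  0.256] op 0.165 ff 78.7
T about cap 0.9
tool yaw(y) -2.249 pos [0.4899 0.028  0.0511] shift units xyz [ 0.05 -0.02 -0.01]
spin units (tool z down => -) -0.0 q6 2.102
```

Emit:
arm_command(steps=[5,0.01,0.27,0,-0.6,5,0.01,0.27,0,-0.6,5,0,0,0,0,5,0,0,0,0])

```text
time: 21.92
eef_pos: [0.4827, 0.0174, 0.0514]
tcp_rot: [0.961, -0.277, -0.001, -0.0]
contact_force: [-2.0, 0.6, -1.6]
opening: 0.163
finger_force: 78.6
```

```bash
python3 -c "
from h import *
tq()"
```

```text
21.92 [0.4827 0.0174 0.0514] yaw -2.133 q6 1.958 F [-2.   0.6 -1.6] T [0.084 0.402 0.013] op 0.163 ff 78.6
T about cap 0.07
tool yaw(y) -2.133 pos [0.4827 0.0174 0.0514] shift units xyz [0.04 0.   0.  ]
spin units (tool z down => -) -0.0 q6 1.958
```

Free of load. I slide the spanner off.

Emit:
arm_command(steps=[5,-0.3,0,0,0,5,-0.35,0,0,0,5,-0.35,0,0,0,5,-0.35,0,0,0,5,-0.35,0,0,0,5,-0.3,0,0,0,5,-0.1,0,0,0,5,0,0,0,0])

```text
time: 22.58
eef_pos: [0.4383, 0.0458, 0.0515]
tcp_rot: [0.961, -0.276, -0.0, -0.0]
contact_force: [0.6, -0.9, -2.5]
opening: 0.165
finger_force: 78.5
```

```bash
python3 - <<'E'
from h import *
tq()
M,im=look("top"); cv2.imwrite("pics/t4.png",im); u=proj(M,[.5792,-.0434,.111])[0].astype(int)
hsv=cv2.cvtColor(im,cv2.COLOR_BGR2HSV); m=cv2.inRange(hsv,(15,90,80),(34,255,255))
m2=np.zeros_like(m); m2[u[1]-12:u[1]+12,u[0]-12:u[0]+12]=m[u[1]-12:u[1]+12,u[0]-12:u[0]+12]
print("brass px",m2.sum()//255)
# steel tab: sample brightness round the axis at r=33mm,z=.081 before/after
o=cv2.imread("pics/top0.png")
for n,I in (("t0",o),("now",im)):
    A=np.radians(np.arange(-180,180,10)); q=proj(M,np.c_[C[0]+.034*np.cos(A),C[1]+.034*np.sin(A),np.full(len(A),.081)]).astype(np.float32)
    v=cv2.remap(I,q[:,0].reshape(1,-1),q[:,1].reshape(1,-1),cv2.INTER_LINEAR)[0].mean(1); print(n,dict(zip(np.arange(-180,180,10).tolist(),v.astype(int).tolist())))
E
```

```text
22.58 [0.4383 0.0458 0.0515] yaw -2.13 q6 2.003 F [ 0.6 -0.9 -2.5] T [ 0.054  0.051 -0.013] op 0.165 ff 78.5
T about cap 0.06
tool yaw(y) -2.13 pos [0.4383 0.0458 0.0515] shift units xyz [2.15 0.03 0.01]
spin units (tool z down => -) -0.0 q6 2.003
brass px 116
t0 {-180: 143, -170: 143, -160: 144, -150: 137, -140: 97, -130: 89, -120: 87, -110: 95, -100: 111, -90: 115, -80: 129, -70: 184, -60: 184, -50: 182, -40: 183, -30: 184, -20: 184, -10: 187, 0: 182, 10: 181, 20: 181, 30: 180, 40: 176, 50: 179, 60: 178, 70: 168, 80: 130, 90: 128, 100: 157, 110: 142, 120: 121, 130: 126, 140: 141, 150: 143, 160: 143, 170: 143}
now {-180: 147, -170: 145, -160: 125, -150: 92, -140: 91, -130: 91, -120: 90, -110: 97, -100: 113, -90: 118, -80: 159, -70: 189, -60: 187, -50: 185, -40: 185, -30: 188, -20: 188, -10: 191, 0: 185, 10: 183, 20: 164, 30: 150, 40: 167, 50: 182, 60: 181, 70: 184, 80: 167, 90: 159, 100: 161, 110: 144, 120: 123, 130: 128, 140: 143, 150: 146, 160: 146, 170: 146}
```

Emit:
arm_command(steps=[5,0,0,-0.8,0,5,0,0,-0.8,0,5,0,0,-0.8,0,5,0,0,0,-1,5,0,0,0,-1,5,0,0,0,-1,5,0,0,0,-1,5,0,0,0,-0.85])

```text
time: 23.3
eef_pos: [0.4395, 0.0449, 0.1119]
tcp_rot: [0.999, -0.035, 0.0, 0.0]
contact_force: [0.2, 0.7, -2.1]
opening: 0.166
finger_force: 78.6
```

Emit:
arm_command(steps=[5,0.2,0.7,0,0,5,0.24,0.96,0,0,5,0.24,0.96,0,0,5,0.24,0.96,0,0,5,0.24,0.96,0,0,5,0.24,0.96,0,0,5,0.24,0.96,0,0,5,0.24,0.96,0,0])

```text
time: 23.97
eef_pos: [0.4724, -0.145, 0.1117]
tcp_rot: [0.999, -0.038, 0.0, 0.0]
contact_force: [0.6, 0.6, -3.2]
opening: 0.167
finger_force: 78.7
```

Emit:
arm_command(steps=[5,0.24,0.96,0,0,5,0.24,0.96,0,0,5,0.24,0.96,0,0,5,0.24,0.96,0,0,5,0.24,0.96,0,0,5,0.24,0.96,0,0,5,0,0,0,0,5,0,0,0,0])

```text
time: 24.63
eef_pos: [0.4972, -0.2912, 0.1115]
tcp_rot: [0.999, -0.039, -0.0, 0.0]
contact_force: [-0.0, -0.1, -2.7]
opening: 0.162
finger_force: 78.8
```

```bash
python3 - <<'E'
from h import *
st(); go([.496,-.297,-.0017],-1.646)
s,r,p=tool(); M,im=look("wrist")
for x,(ys,v) in list(inhand(M,im,r,p).items())[:2]:
    d=np.diff(cv2.GaussianBlur(v.astype(np.float32).reshape(1,-1),(5,1),0)[0]); i=[k for k in range(1,len(d)-1) if abs(d[k])>4 and abs(d[k])>=abs(d[k-1]) and abs(d[k])>abs(d[k+1])]
    print(x,[(float(round(ys[k]*1000,1)),int(d[k])) for k in i])
E
```

```text
24.63 [ 0.4972 -0.2912  0.1115] yaw -1.648 q6 0.942 F [-0.  -0.1 -2.7] T [0.037 0.058 0.043] op 0.162 ff 78.8
tool yaw(y) -1.648 pos [ 0.4972 -0.2912  0.1115] shift units xyz [-0.03  0.24  4.53]
spin units (tool z down => -) -0.02 q6 0.942
0.102 [(-27.0, -9), (-17.0, -24), (-15.0, 30), (15.5, -27), (17.0, 18), (27.0, 7), (34.5, -18)]
0.106 [(-26.5, -5), (-17.0, -20), (-15.5, 32), (-10.5, 4), (15.5, -26), (17.0, 20), (27.0, 6), (35.0, -21)]
```

Emit:
arm_command(steps=[5,0,0.24,0.5,0,5,0,0,0.9,0,5,0,0,0.9,0,5,0,0,0.9,0,5,0,0,0.7,0,5,0,0,0.4,0,5,0,0,0.2,0,5,0,0,0,0])

```text
time: 25.35
eef_pos: [0.4963, -0.2948, -0.0014]
tcp_rot: [0.999, -0.037, -0.001, -0.001]
contact_force: [0.2, -0.5, -2.6]
opening: 0.166
finger_force: 78.8
```

Emit:
arm_command(steps=[5,0,0,0,0,5,0,0,0.05,0,5,0,0,0,0])

```text
time: 25.6
eef_pos: [0.4972, -0.296, -0.0015]
tcp_rot: [0.999, -0.038, 0.001, 0.001]
contact_force: [-0.1, 0.9, -3.0]
opening: 0.165
finger_force: 78.8
```

Emit:
arm_command(steps=[30,0,0,0,0,60,0,0,0,0,100,0,0,0,0,100,0,0,0,0,100,0,0,0,0,100,0,0,0,0,100,0,0,0,0,100,0,0,0,0])

```text
time: 26.27
eef_pos: [0.4966, -0.2956, -0.0021]
tcp_rot: [0.999, -0.038, 0.0, 0.0]
contact_force: [-0.1, -0.4, 0.5]
opening: 0.998
finger_force: 0.0
```

Emit:
arm_command(steps=[100,0,0,-0.5,0,100,0,0,-1,0,100,0,0,-1,0,100,0,0,-1,0,100,0,0,-1,0,100,0,0,-1,0,100,0,0,-1,0,100,0,0,-1,0])

```text
time: 26.93
eef_pos: [0.4965, -0.2955, 0.1877]
tcp_rot: [0.999, -0.038, 0.0, 0.0]
contact_force: [0.7, -0.6, 0.3]
opening: 0.997
finger_force: 0.0
```

```bash
python3 - <<'E'
from h import *
st()
M,im=look("wrist"); cv2.imwrite("pics/x4.png",im); hsv=cv2.cvtColor(im,cv2.COLOR_BGR2HSV)
for x in (.44,.48,.52):
    ys=np.arange(-.325,-.268,.0005); q=proj(M,np.c_[np.full(len(ys),x),ys,np.full(len(ys),.046)]).round().astype(int)
    g=ys[[hsv[b,a,1]<50 for a,b in q]]; print(x,g[0].round(4),g[-1].round(4),len(g))
xs=np.arange(.58,.6,.001); q=proj(M,np.c_[xs,-.2947-.0743*(xs-.48),0*xs+.048]).round().astype(int); print([int(hsv[b,a,2]) for a,b in q])
go([.53,-.1,.25],-1.1)
E
```

```text
26.93 [ 0.4965 -0.2955  0.1877] yaw -1.646 q6 0.934 F [ 0.7 -0.6  0.3] T [-0.015 -0.016  0.032] op 0.997 ff 0.0
0.44 -0.3 -0.2845 32
0.48 -0.303 -0.2875 32
0.52 -0.3055 -0.29 32
[155, 156, 157, 160, 160, 160, 156, 158, 156, 158, 130, 127, 126, 125, 124, 123, 120, 120, 123, 123, 123]
tool yaw(y) -1.646 pos [ 0.4991 -0.2976  0.1943] shift units xyz [ 0.66 -7.96 -2.28]
spin units (tool z down => -) -5.46 q6 0.934
```

Emit:
arm_command(steps=[100,0.1,-1,-0.3,0,100,0.1,-1,-0.3,0,100,0.1,-1,-0.3,0,100,0.1,-1,-0.3,0,100,0.1,-1,-0.3,0,100,0.1,-1,-0.3,0,100,0.1,-1,-0.3,0,100,0,-1,0,0])

```text
time: 27.65
eef_pos: [0.5301, -0.0966, 0.2406]
tcp_rot: [0.999, -0.038, 0.002, 0.001]
contact_force: [-0.1, 0.2, -0.0]
opening: 0.999
finger_force: 0.0
```

Emit:
arm_command(steps=[100,0.7,-1,0,0,100,0.7,-1,0,0,100,0,0,0,0,100,0,0,0,0,100,0,0,0,0])

```text
time: 28.07
eef_pos: [0.5674, -0.0504, 0.238]
tcp_rot: [0.999, -0.037, -0.0, 0.0]
contact_force: [-0.3, -0.3, -0.7]
opening: 0.996
finger_force: 0.0
```

```bash
python3 - <<'E'
from h import *
import pickle
def tab(M,I):
    A=np.radians(np.arange(-60,150,1.)); out=[]
    for rr in (.030,.033,.036):
        q=proj(M,np.c_[C[0]+rr*np.cos(A),C[1]+rr*np.sin(A),0*A+.081]).astype(np.float32)
        out.append(cv2.remap(cv2.cvtColor(I,cv2.COLOR_BGR2GRAY),q[:,0].reshape(1,-1),q[:,1].reshape(1,-1),cv2.INTER_LINEAR)[0])
    return np.mean(out,0)[::5].astype(int).tolist()
st(); M,im=look("wrist"); print(proj(M,[*C,.111])); c,a=hexpose(M,im,C); print(c,np.degrees(a))
print("now",tab(M,im))
M,im=pickle.load(open("w7.pkl","rb")); c,a=hexpose(M,im,C); print("before",c,np.degrees(a),tab(M,im))
E
```

```text
28.07 [ 0.5674 -0.0504  0.238 ] yaw -1.646 q6 1.379 F [-0.3 -0.3 -0.7] T [-0.001 -0.049  0.03 ] op 0.996 ff 0.0
[[315.91339469 175.04191913]]
[ 0.57959803 -0.04353307] 8.0
now [106, 100, 98, 97, 98, 99, 128, 140, 140, 141, 140, 140, 140, 140, 141, 138, 148, 149, 145, 141, 133, 141, 151, 151, 148, 153, 155, 173, 174, 176, 176, 176, 174, 173, 174, 176, 170, 174, 173, 174, 175, 174]
before [ 0.57944183 -0.04328728] 57.99999999999999 [117, 117, 114, 108, 106, 102, 98, 97, 93, 91, 125, 133, 134, 134, 133, 133, 134, 135, 135, 124, 122, 122, 120, 122, 122, 119, 123, 128, 127, 125, 143, 153, 154, 163, 165, 165, 165, 166, 165, 161, 161, 164]
```

```bash
cat > p.py <<'E'
from h import *
import pickle
def phase(M,im):
    g,m,o=hexfit(M,im,C); hsv=cv2.cvtColor(g,cv2.COLOR_BGR2HSV)
    res=[]
    for th in (115,120,125,130):
        mm=((m>0)&(hsv[...,2]>th)).astype(np.uint8)
        c=cv2.convexHull(max(cv2.findContours(mm,0,1)[0],key=cv2.contourArea))[:,0]+np.array(o)
        w=ray(M,c,.111)[:,:2]; A=np.radians(np.arange(0,360,1)); W=np.array([np.ptp(w@[np.cos(a),np.sin(a)]) for a in A])
        res.append(round(float(np.degrees(np.angle(-(W*np.exp(6j*A)).sum())/6))%60,2))
    return res
E
python3 - <<'E'
from p import *
# known: initial gripped yaw .753 -> 43.1 (pic w1 hex), before -> 56.8
print("before",phase(*pickle.load(open("w7.pkl","rb"))))
for i in range(2): print("now",phase(*look("wrist")))
# tab edges: dump a coarse gray strip in polar coords r=25..44, now
M,im=look("wrist"); G=cv2.cvtColor(im,cv2.COLOR_BGR2GRAY)
def polar(M,im,lo,hi):
    G=cv2.cvtColor(im,cv2.COLOR_BGR2GRAY)
    for rr in (.027,.031,.035,.038,.042):
        A=np.radians(np.arange(lo,hi,3.)); q=proj(M,np.c_[C[0]+rr*np.cos(A),C[1]+rr*np.sin(A),0*A+.081]).astype(np.float32)
        print(rr,cv2.remap(G,q[:,0].reshape(1,-1),q[:,1].reshape(1,-1),1)[0].astype(int).tolist())
print("now 0..66"); polar(M,im,0,66); print("before 45..120"); polar(*pickle.load(open("w7.pkl","rb")),45,120)
E
```

```text
before [57.57, 57.57, 57.65, 57.29]
now [8.16, 8.16, 8.12, 8.11]
now [6.58, 6.58, 6.59, 6.08]
now 0..66
0.027 [144, 144, 145, 145, 146, 124, 151, 150, 152, 142, 135, 133, 132, 135, 128, 130, 128, 129, 130, 129, 129, 130]
0.031 [142, 142, 141, 143, 140, 135, 138, 149, 150, 151, 148, 135, 133, 129, 128, 128, 120, 125, 128, 145, 155, 156]
0.035 [141, 141, 141, 141, 141, 141, 147, 149, 148, 152, 150, 148, 149, 145, 154, 162, 162, 161, 164, 161, 155, 151]
0.038 [123, 117, 112, 98, 99, 102, 121, 150, 151, 150, 148, 148, 150, 152, 153, 155, 157, 159, 156, 157, 157, 156]
0.042 [175, 177, 181, 179, 184, 175, 173, 175, 179, 176, 168, 151, 155, 160, 158, 157, 153, 154, 156, 158, 154, 158]
before 45..120
0.027 [121, 122, 122, 121, 121, 124, 120, 115, 126, 128, 128, 130, 129, 126, 126, 128, 134, 136, 137, 137, 133, 122, 131, 149, 169]
0.031 [123, 120, 119, 124, 123, 122, 121, 117, 121, 127, 130, 130, 126, 126, 126, 125, 122, 132, 155, 168, 167, 163, 165, 166, 169]
0.035 [123, 120, 122, 121, 122, 123, 121, 124, 111, 129, 129, 129, 129, 126, 130, 163, 170, 172, 164, 163, 165, 166, 172, 168, 164]
0.038 [121, 122, 120, 114, 112, 112, 113, 124, 120, 127, 127, 129, 128, 124, 134, 165, 165, 167, 164, 165, 163, 168, 167, 160, 166]
0.042 [146, 146, 149, 155, 157, 157, 152, 146, 143, 143, 151, 164, 166, 168, 167, 169, 165, 166, 162, 163, 165, 168, 167, 164, 163]
```

```bash
python3 -c "
from plant import ctrl
print(ctrl.sign_off())"
```

```text
the job is handed in; nothing more can be done
None
```

The job is handed in; sign-off returned no verdict. The cap was run finger-tight by hand, then tightened about 50° more with the spanner (roughly 0.87 rad, short of the 60° asked but inside the 0.8–1.3 band). The spanner is back flat on its rest and nothing else was knowingly touched.

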